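# Hang the turner's pattern on the swing-out hook

## Robot

A 7-joint arm with a two-finger parallel gripper is mounted at the origin on the work surface. World frame = base frame: x ahead of the robot, y to its left, z up, the work surface at z = 0. Lengths are in m, angles in rad, forces in N, time in s.
With the tool pointing down it reaches from about 0.4 to 0.85 m from the base axis. Payload 4.4 kg.
Tool frame: the origin (TCP) lies midway between the tips of the shut fingers; the grasp point (between the pads) lies 19 mm behind it; z points along the fingers, y is the line along which they close (so a half turn about z gives the same grasp; the last joint's range is limited). The gripper opens to 94 mm and grips with 3 to 60 N. Pads are 16 mm wide; open, the fingers measure 119 mm over their backs; the gripper's body (75 mm by 177 mm) begins 78 mm behind the grasp point.
Start: joints at [1.117, 0.628, 0.038, 1.517, -0.027, 0.996, -0.02], TCP at [0.246, -0.602, 0.205] pointing down, gripper open.
Joint ranges: [-3.06, 3.06], [-0.37, 2.12], [-1.25, 1.32], [0.18, 2.47], [-1.1, 4.24], [0.23, 1.98], [-2.94, 2.94]. Speed limits (rad/s): [2.57, 2.57, 3.14, 3.14, 3.14, 3.14, 3.14].

## Interface

Orientations are given as a 3x3 rotation matrix whose columns are the frame's x, y, z axes.
In Python, from rig import robot, vision, ticket gives the robot as it stands.
- The arm moves only by the tool move_arm, never from a script. Its argument "increments" is a list that holds one entry, the list of rows, each a list of 7 numbers: the shift along the world's x, y, z in cm, then the turn, a rotation vector about the world's x, y, z in rad, then the closure, from 0 (fully open) to 1 (shut). A call has 1 to 12 rows; each row shifts and turns the commanded pose from where the row before left it; what a row does not reach is not made up. A row lasts 1/8 s, in which the tool goes at most 62.5 mm and 10.7 degrees, less where a joint would pass 70% of its speed; a pose out of reach is approached as far as the arm can. A call with a gripper value outside its range is refused whole. The fingers move at their own pace and stop on an object; the grip force is fixed at half the most. Time passes only in rows, so rows that do not move let the fingers close. It gives the time, the measured TCP pose, the force, the opening and the grip force at its end, in the units of the state.
- robot.state(): the state, without advancing time (a new reading comes with each control period).
- vision.get_image(name): name is "scene" or "top"; returns (picture, depth): 400x640x3 uint8, red, green, blue; 400x640 float32, m along the optical axis (not along the pixel's ray), 0 where there is no reading.
- vision.get_calibration(name): a dict with "fx", "fy", "cx", "cy" (pixels), "position" and "orientation" of the camera in the world. Camera axes: x right, y up, looking along -z (the intrinsics and any distortion apply to the point x, -y, -z); pixel columns grow to the right and rows downward; lengths in m; the calibration is good to about 2 mm. A picture is of the moment at which its call begins. get_calibration takes no time and is no camera call.
- ticket.hand_in(): hands the job in; it is judged then, once.
Trained networks look in the newest picture that a camera, given by its name, has taken for a name from the list of things; names that differ only in an ending like _2 or _b are one class to them, and where a whole thing is asked for, a point or a joint stands for the part that bears it (a point fixed in the world has none). Each returns a list of dicts, best first, with "p" (0 to 1); they miss things now and then, are a little off and sometimes report something else, mostly with a low value. They report only what shows in the picture. A call takes as long as a camera call.
- vision.look_for(camera, thing): "extent" ([left, top, width, height] in pixels, round what is visible of it).
- vision.cut_out(camera, thing): "mask" (400x640 bool, what is visible of it) and "extent" ([left, top, width, height] in pixels, round what is visible of it).
The state is a dict: "time_s": time; "joint_positions": joint angles; "qvel": joint speeds; "joint_efforts": joint torques, N m; "tool_pos": TCP position; "orientation": TCP orientation; "force": force on the tool from outside, world axes, zero at the start; "ft_torque": the same for the moment, N m; "opening": finger opening in m; "finger_force": force on a finger pad.
Only numpy, scipy, OpenCV 4.12 (cv2) and the standard library are available. Lean on these libraries where they do the work, as an engineer would, in place of code of your own. Each camera call takes 0.05 s, during which the arm holds its last target. There are 200 camera calls.

## Task

Get the long pattern ready for the turner: swing the folded steel hook fully out from the tool panel until it stands square to the board at its stop, then take the longer of the two wooden patterns out of the slotted rack and hang it on the hook by the round hole in its upper part, so that it hangs freely on the hook's bar behind the upturned tip. Leave the short pattern in its slot and do not disturb the chess piece, the bowl or the mallet.

Things in the scene. Friction and masses are not known exactly. Their poses are not given: they have to be found in the camera images.
- hook (a joint): Swing angle of the hook's arm, rad: 0 = folded flat along the tool panel, 1.571 = square out from the board, where it meets its stop. The hinge pin is vertical. The joint is a little stiff (about 0.12 N m, some 1 N at the grip point) and stays wherever it is left.
- hook_hinge (a point): Point on the hook's vertical hinge axis, at the height of the centre line of its bar, 215 mm above the bench; it does not move as the hook swings. Its axes are those of the tool panel: z up, -x square out of the board's front face, -y along the face to the side to which the hook folds. The front face lies 22 mm behind it (+x), the board's edges 100 mm to -y and 140 mm to +y.
- hook_grip (a point): A place to take the hook: on the bar's centre line, 125 mm from the hinge axis. The arm is a level round dark steel bar, 10 mm thick, 160 mm long from the hinge axis to the upturned tip, whose top is 19 mm above the bar's centre line. Axes turn with the arm: z up, -y along the bar to the tip. Folded, its last 60 mm stick out past the board's edge: there is free room all round this point.
- hook_hang (a point): Middle of the hanging length: on the bar's centre line, 80 mm from the hinge axis. Axes turn with the arm: z up, -y along the bar to the tip.
- tool_panel: Fixed upright plywood board, 240 mm wide, 18 mm thick, top edge 255 mm above the bench, on a plank foot 150 mm deep and 25 mm high. Origin on the bench, midway along the board, in the plane of its front face; -x out of that face, y along it, z up. Two turning tools on the +y half of the face stand 35 mm proud of it and reach no higher than the board.
- long_pattern_hole (a point): Centre of the 40 mm round hole in the upper part of the long pattern: an upright plain wooden board 180 mm high, 62 mm wide, 12 mm thick, one edge straight, the other with a turned profile. Axes: z up, x through the thickness (the hole's axis), y across the width. Its straight top edge is 48 mm above this point, so 28 mm of wood lies above the hole and 11 mm at each side. About 0.11 kg.
- long_pattern_mid (a point): Centre of the long pattern, half-way up (90 mm above its lower edge), same axes. When the pattern hangs, the hole's upper edge rests on the bar, so the hole's centre lies 15 mm below the bar's centre line.
- short_pattern_hole (a point): Centre of the hole of the other pattern, the short one: the same kind of board but only 130 mm high, its top edge likewise 48 mm above the hole's centre. It stays in its slot.
- rack: Fixed dark wooden block, 160 mm (its x) by 110 mm (its y), 40 mm high, origin at the centre of its underside, with two slots at x = -45 and +45 mm, each 14 mm wide (x), 67 mm long (y) and 30 mm deep. Each pattern stands upright in one slot, its lower edge 10 mm above the bench; which is in which changes.
- chess_piece: Bystander: turned light wooden chess piece, 48 mm wide at the foot, 102 mm tall, standing; origin at the centre of its underside.
- bowl: Bystander: small dark wooden bowl, 116 mm wide, 48 mm high; origin at the centre of its underside.
- mallet: Bystander: carver's round mallet standing on its head with the handle up, 72 mm wide, 207 mm tall; origin at the centre of its underside.

How it is judged:
By the outcome, as a careful person would: the job done as asked, in the order asked, and still so for the second after the job is handed in, with the robot touching nothing.
It also fails if it takes over 58 s, if anything falls off the work surface, if the arm or the gripper's body presses on something with over 40 N, if the wrist force passes 120 N, or if a joint passes its speed limit or range.

## Working session

There is one attempt and no reset: what is moved stays moved. The work goes in short steps, Python scripts to look and compute and a tool call to move; the robot and the scene stay as the last step left them, time stands still between calls to the robot, and variables do not carry over. Pictures are saved under pics/ and viewed, at most 10 in all, crops included, and the job is handed in when it is done.

Besides the shell and the picture viewer there is one more tool, called after ">>>" as a command line: name --argument value ..., lists and objects as JSON in quotes. move_arm: Moves the arm, as the interface text tells. Its arguments: {"type":"object","properties":{"increments":{"type":"array"}},"required":["increments"]}

```bash
mkdir -p pics
cat > h.py <<'E'
import numpy as np,cv2
from rig import robot,vision,ticket
def snap(cam,name=None):
    im,d=vision.get_image(cam)
    if name: cv2.imwrite('pics/'+name,im[:,:,::-1])
    return im,d
def pts(cam,d,mask):
    c=vision.get_calibration(cam)
    v,u=np.nonzero(mask&(d>0)); z=d[v,u]
    P=np.stack([(u-c['cx'])/c['fx']*z,-(v-c['cy'])/c['fy']*z,-z],1)
    return P@np.array(c['orientation']).T+np.array(c['position'])
E
python3 - <<'E'
from h import *
for c in('scene','top'):
    im,d=snap(c,c+'1.png'); k=vision.get_calibration(c);print({a:np.round(b,3).tolist() if not isinstance(b,str) else b for a,b in k.items()})
    for t in('hook','tool_panel','long_pattern_hole','short_pattern_hole','rack','chess_piece','bowl','mallet'):
        for r in vision.cut_out(c,t)[:2]:
            P=pts(c,d,r['mask'])
            print(c,t,round(r['p'],2),r['extent'],len(P),np.round(np.percentile(P,[2,50,98],axis=0),3).tolist() if len(P) else '')
print(robot.state())
E
```

```text
{'fx': 437.767, 'fy': 437.767, 'cx': 319.115, 'cy': 200.341, 'position': [1.034, 0.636, 0.878], 'orientation': [[-0.82, -0.393, 0.417], [0.573, -0.57, 0.589], [0.006, 0.721, 0.692]]}
scene hook 0.53 [270.5, 96.7, 48.4, 31.0] 243 [[0.402, -0.273, 0.191], [0.508, -0.261, 0.217], [0.571, -0.25, 0.229]]
scene tool_panel 0.8 [216.5, 89.2, 103.1, 116.4] 7025 [[0.468, -0.306, 0.007], [0.598, -0.273, 0.131], [0.705, -0.214, 0.255]]
scene tool_panel 0.41 [409.0, 229.2, 32.0, 61.2] 704 [[0.467, 0.275, 0.038], [0.508, 0.288, 0.128], [0.524, 0.296, 0.191]]
scene long_pattern_hole 0.71 [412.8, 229.9, 28.1, 60.4] 763 [[0.333, 0.192, -0.001], [0.503, 0.287, 0.127], [0.524, 0.296, 0.191]]
scene short_pattern_hole 0.76 [379.0, 224.1, 21.6, 47.0] 602 [[0.42, 0.106, -0.001], [0.522, 0.2, 0.091], [0.548, 0.209, 0.142]]
scene rack 0.71 [364.8, 251.8, 80.4, 63.5] 2646 [[0.442, 0.173, 0.002], [0.528, 0.251, 0.039], [0.575, 0.326, 0.042]]
scene chess_piece 0.56 [257.2, 266.6, 18.9, 40.6] 527 [[0.773, 0.059, 0.0], [0.798, 0.095, 0.035], [0.816, 0.108, 0.101]]
scene bowl 0.55 [353.4, 183.3, 40.7, 33.4] 1064 [
[... 1587 characters left out ...]
8 ]), 'qvel': array([ 0.00090228,  0.00112266, -0.00082799,  0.0015628 ,  0.00045429,
       -0.00052333,  0.00182944]), 'joint_efforts': array([ 1.94005959e-03, -5.49578154e+01,  1.14305533e+00, -1.86943156e+01,
       -5.24431339e-02,  1.55811425e-02,  2.52744957e-05]), 'tool_pos': array([ 0.24580733, -0.60177076,  0.20549939]), 'orientation': array([[ 9.25771050e-01,  3.78084593e-01,  5.59894857e-05],
       [ 3.78084596e-01, -9.25771049e-01, -5.56342819e-05],
       [ 3.07989801e-05,  7.26733697e-05, -9.99999997e-01]]), 'force': array([ 0.01643141, -0.0413665 , -0.24020548]), 'ft_torque': array([-0.00854992,  0.00879427, -0.01464121]), 'finger_force': 0.0, 'opening': 0.09389128316416233}
```

```bash
cat > m.py <<'E'
from h import *
for c in('scene','top'):
    im,d=snap(c)
    for t in('hook','long_pattern_hole','short_pattern_hole'):
        r=vision.cut_out(c,t)[0]; P=pts(c,d,cv2.erode(r['mask'].astype(np.uint8),np.ones((2,2)))>0)
        zr=dict(hook=(.2,.24),long_pattern_hole=(.06,.2),short_pattern_hole=(.06,.15))[t]
        P=P[(P[:,2]>zr[0])&(P[:,2]<zr[1])]
        vx,vy,x,y=cv2.fitLine(P[:,:2].astype(np.float32),cv2.DIST_HUBER,0,1e-3,1e-3).ravel()
        s=(P[:,0]-x)*vx+(P[:,1]-y)*vy
        e=np.percentile(s,[1,99]); print(c,t,'yaw',round(float(np.degrees(np.arctan2(vy,vx))),1),'ends',np.round([[x+k*vx,y+k*vy] for k in e],3).tolist(),'z',np.round(np.percentile(P[:,2],[2,50,98]),3))
    P=pts(c,d,np.ones(d.shape,bool))
    Q=P[(P[:,2]>.247)&(P[:,2]<.27)&(P[:,1]<-.2)&(P[:,1]>-.35)&(P[:,0]>.4)&(P[:,0]<.75)]
    print('paneltop',len(Q),cv2.minAreaRect(Q[:,:2].astype(np.float32)))
    Q=P[(P[:,2]>.036)&(P[:,2]<.046)&(P[:,1]>.12)&(P[:,1]<.36)&(P[:,0]>.4)&(P[:,0]<.62)]
    print('racktop',len(Q),cv2.minAreaRect(Q[:,:2].astype(np.float32)))
E
python3 m.py
python3 - <<'E'
import cv2,numpy as np
a=cv2.imread('pics/scene1.png')[70:330,190:470];b=cv2.imread('pics/top1.png')[80:340,180:540]
cv2.imwrite('pics/c1.png',cv2.resize(a,None,fx=2.2,fy=2.2));cv2.imwrite('pics/c2.png',cv2.resize(b,None,fx=2.2,fy=2.2))
E
```

```text
scene hook yaw 5.4 ends [[0.403, -0.269], [0.569, -0.253]] z [0.202 0.216 0.225]
scene long_pattern_hole yaw 12.4 ends [[0.466, 0.281], [0.523, 0.293]] z [0.065 0.134 0.191]
scene short_pattern_hole yaw 13.6 ends [[0.487, 0.193], [0.547, 0.207]] z [0.063 0.111 0.141]
paneltop 529 ((0.585112988948822, -0.28610843420028687), (0.24021846055984497, 0.02805943228304386), 6.36638879776001)
racktop 1994 ((0.5040790438652039, 0.23836857080459595), (0.11539510637521744, 0.16110877692699432), 15.639948844909668)
top hook yaw 5.0 ends [[0.408, -0.27], [0.569, -0.256]] z [0.208 0.221 0.233]
top long_pattern_hole yaw 15.3 ends [[0.469, 0.27], [0.524, 0.285]] z [0.065 0.136 0.194]
top short_pattern_hole yaw 14.8 ends [[0.494, 0.184], [0.548, 0.199]] z [0.062 0.133 0.145]
paneltop 1622 ((0.5875341892242432, -0.2758446931838989), (0.2398310899734497, 0.04377361387014389), 6.58409309387207)
racktop 2344 ((0.5086746215820312, 0.23955181241035461), (0.11023547500371933, 0.16096894443035126), 16.043155670166016)
```

View pics/c1.png

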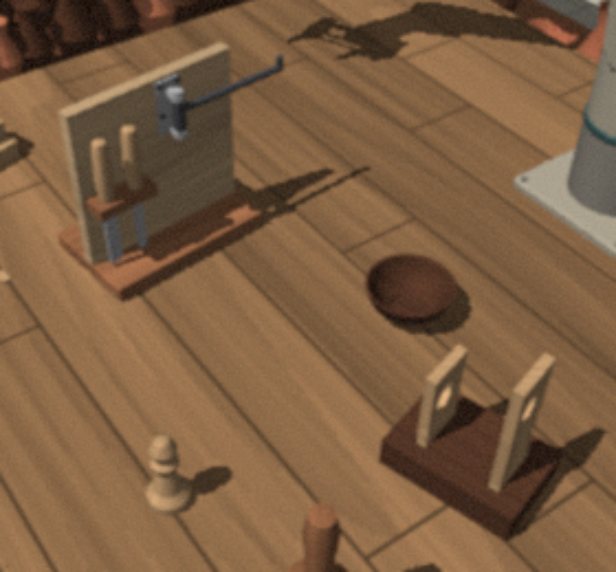

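View pics/c2.png

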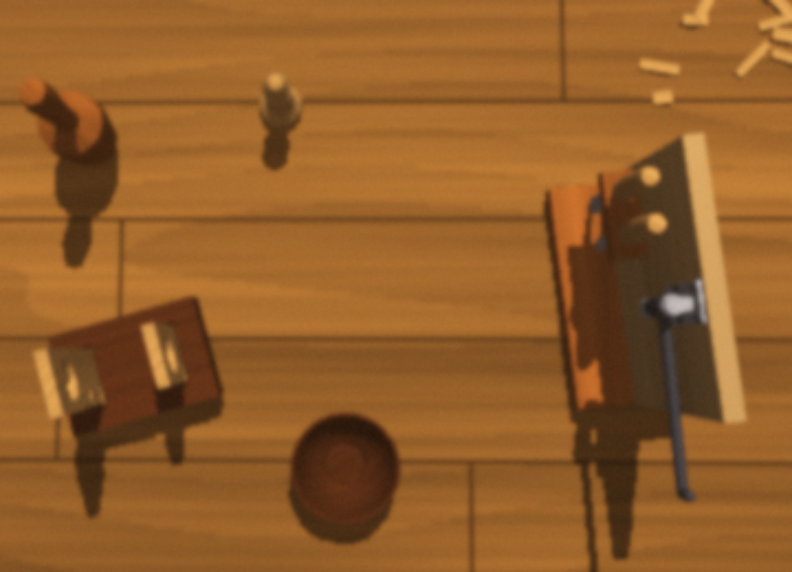

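>>> move_arm --increments '[[[2.6,4.2,-0.15,0,0,0,1],[2.6,4.2,-0.15,0,0,0,1],[2.6,4.2,-0.15,0,0,0,1],[2.6,4.2,-0.15,0,0,0,1],[2.6,4.2,-0.15,0,0,0,1],[2.6,4.2,-0.15,0,0,0,1],[2.6,4.2,-0.15,0,0,0,1],[0,0,0,0,0,0,1],[0,0,0,0,0,0,1],[0,0,0,0,0,0,1]]]'

```text
time_s: 2.55
tool_pos: [0.4269, -0.3094, 0.1951]
orientation: [[0.927, 0.376, -0.0], [0.376, -0.927, -0.001], [-0.001, 0.001, -1.0]]
force: [0.0, 0.1, -0.5]
opening: 0.0007
finger_force: 0.0
```

>>> move_arm --increments '[[[0.5,1.2,0,0,0,0,1],[0.5,1.2,0,0,0,0,1],[-0.2,1.7,0,0,0,0,1],[-0.2,1.7,0,0,0,0,1],[0.3,1.7,0,0,0,0,1],[0.3,1.7,0,0,0,0,1],[0.7,1.6,0,0,0,0,1],[0.7,1.6,0,0,0,0,1],[1.1,1.3,0,0,0,0,1],[1.1,1.3,0,0,0,0,1],[0,0,0,0,0,0,1]]]'

```text
time_s: 3.92
tool_pos: [0.477, -0.1561, 0.1948]
orientation: [[0.925, 0.381, 0.0], [0.381, -0.925, 0.001], [0.001, -0.001, -1.0]]
force: [0.1, -0.1, -0.2]
opening: 0.0005
finger_force: 0.0
```

```bash
cat > hk.py <<'E'
from h import *
for c in('scene','top'):
    im,d=snap(c,None)
    for r in vision.cut_out(c,'hook')[:1]:
        P=pts(c,d,r['mask']);P=P[(P[:,2]>.2)&(P[:,2]<.24)]
        vx,vy,x,y=cv2.fitLine(P[:,:2].astype(np.float32),cv2.DIST_HUBER,0,1e-3,1e-3).ravel()
        e=np.percentile((P[:,0]-x)*vx+(P[:,1]-y)*vy,[1,99]); print(c,r['p'],r['extent'],len(P),'yaw',np.degrees(np.arctan2(vy,vx)).round(1),np.round([[x+k*vx,y+k*vy] for k in e],3).tolist())
E
python3 hk.py
```

```text
scene 0.82 [269.1, 117.2, 58.6, 14.7] 209 yaw -57.5 [[0.479, -0.12], [0.567, -0.258]]
top 0.86 [407.0, 216.6, 74.4, 45.8] 338 yaw -59.2 [[0.486, -0.125], [0.565, -0.257]]
```

>>> move_arm --increments '[[[1.3,0.9,0,0,0,0,1],[1.3,0.9,0,0,0,0,1],[1.2,0.4,0,0,0,0,1],[1.2,0.4,0,0,0,0,1],[0.6,0.2,0,0,0,0,1],[0,0,0,0,0,0,1]]]'

```text
time_s: 4.88
tool_pos: [0.5311, -0.1297, 0.1946]
orientation: [[0.926, 0.378, -0.002], [0.378, -0.926, 0.0], [-0.002, -0.001, -1.0]]
force: [-1.8, -1.4, 0.7]
opening: 0.0005
finger_force: 1.3
```

>>> move_arm --increments '[[[0.4,0,0,0,0,0,1],[0.4,0,0,0,0,0,1],[0,0,0,0,0,0,1]]]'

```text
time_s: 5.25
tool_pos: [0.5318, -0.1297, 0.194]
orientation: [[0.926, 0.376, -0.016], [0.377, -0.926, 0.002], [-0.014, -0.007, -1.0]]
force: [-16.5, 0.6, 9.2]
opening: 0.0006
finger_force: 8.2
```

```bash
python3 hk.py
```

```text
scene 0.59 [268.8, 117.3, 43.5, 29.7] 246 yaw -82.9 [[0.546, -0.096], [0.568, -0.271]]Traceback (most recent call last):
  File "hk.py", line 6, in <module>
    vx,vy,x,y=cv2.fitLine(P[:,:2].astype(np.float32),cv2.DIST_HUBER,0,1e-3,1e-3).ravel()
              ~~~~~~~~~~~^^^^^^^^^^^^^^^^^^^^^^^^^^^^^^^^^^^^^^^^^^^^^^^^^^^^^^^
cv2.error: OpenCV(4.12.0) /io/opencv/modules/imgproc/src/linefit.cpp:50: error: (-215:Assertion failed) count > 0 in function 'fitLine2D_wods'
```

>>> move_arm --increments '[[[-1.5,0,0,0,0,0,1],[-2,0,0,0,0,0,1],[-1,1,3,0,0,0,0.55],[0,3,3,0,0,0,0.55],[0,5,1,0,0,0,0.55],[0,5,0,0,0,-0.03,0.55],[0,5,0,0,0,-0.03,0.55],[0,5,0,0,0,-0.03,0.55],[0,5,0,0,0,-0.025,0.55],[0,5,0,0,0,0,0.55],[0,5,0,0,0,0,0.55],[0,0,0,0,0,0,0.55]]]'

```text
time_s: 6.95
tool_pos: [0.494, 0.2662, 0.265]
orientation: [[0.961, 0.277, 0.001], [0.277, -0.961, 0.004], [0.002, -0.004, -1.0]]
force: [-0.8, -0.7, 0.0]
opening: 0.0421
finger_force: 0.0
```

```bash
python3 hk.py; python3 -c "
from h import *
snap('top','t2.png');a=cv2.imread('pics/t2.png')[100:340,180:540];cv2.imwrite('pics/t2c.png',cv2.resize(a,None,fx=2.2,fy=2.2));print(robot.state()['tool_pos'])"
```

```text
scene 0.69 [269.2, 116.1, 43.7, 31.7] 224 yaw -82.8 [[0.545, -0.096], [0.566, -0.261]]
[0.49538578 0.25874276 0.26512331]
```

View pics/t2c.png

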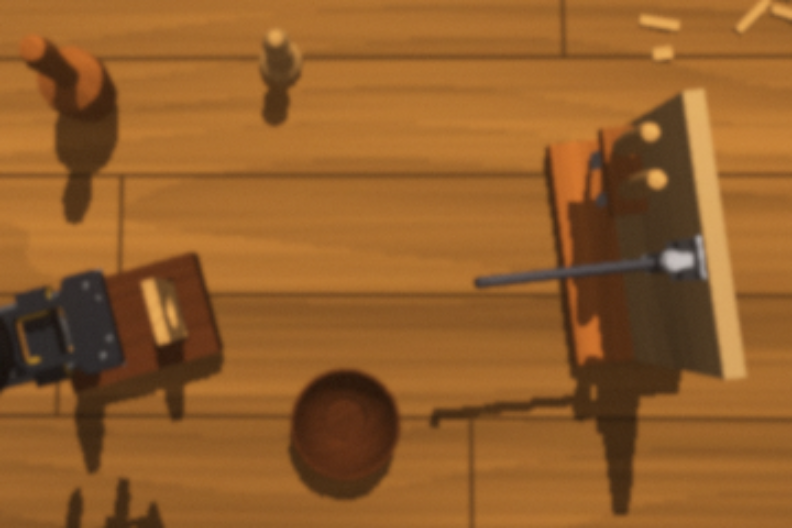

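>>> move_arm --increments '[[[0.1,2.3,0,0,0,0,0.55],[0,0,-2,0,0,-0.01,0.55],[0,0,-2,0,0,-0.01,0.55],[0,0,-2,0,0,0,0.55],[0,0,-1.7,0,0,0,0.55],[0,0,0,0,0,0,0.55],[0,0,0,0,0,0,0.55]]]'

```text
time_s: 8.07
tool_pos: [0.4963, 0.2842, 0.1886]
orientation: [[0.968, 0.25, 0.001], [0.25, -0.968, 0.001], [0.001, -0.001, -1.0]]
force: [0.1, 0.2, -0.9]
opening: 0.0422
finger_force: 0.0
```

```bash
cat > bar.py <<'E'
from h import *
for c in('top','scene'):
    im,d=snap(c,c+'3.png'); P=pts(c,d,np.ones(d.shape,bool))
    for lo,hi in((-.19,-.12),(-.11,-.08)):
        Q=P[(P[:,2]>.195)&(P[:,2]<.25)&(P[:,1]>lo)&(P[:,1]<hi)&(P[:,0]>.5)&(P[:,0]<.6)]
        print(c,len(Q),np.round(np.median(Q,axis=0),4),np.round(np.percentile(Q,[2,98],axis=0),3).tolist(),np.polyfit(Q[:,1],Q[:,0],1).round(3))
print(robot.state()['tool_pos'],robot.state()['orientation'][:,1])
a=cv2.imread('pics/scene3.png')[180:330,330:530];cv2.imwrite('pics/s3c.png',cv2.resize(a,None,fx=4,fy=4))
E
python3 bar.py
```

```text
top 196 [ 0.5542 -0.1551  0.2202] [[0.547, -0.189, 0.217], [0.56, -0.121, 0.224]] [-0.112  0.536]
top 42 [ 0.5482 -0.1002  0.2306] [[0.543, -0.11, 0.215], [0.552, -0.095, 0.236]] [-0.06   0.542]
scene 84 [ 0.5528 -0.1535  0.2177] [[0.544, -0.189, 0.213], [0.558, -0.122, 0.222]] [-0.114  0.535]
scene 37 [ 0.5464 -0.0996  0.2228] [[0.541, -0.109, 0.213], [0.55, -0.095, 0.233]] [-0.282  0.518]
[0.49644497 0.28394562 0.18888427] [ 2.50023568e-01 -9.68239474e-01 -7.31878888e-04]
```

View pics/s3c.png

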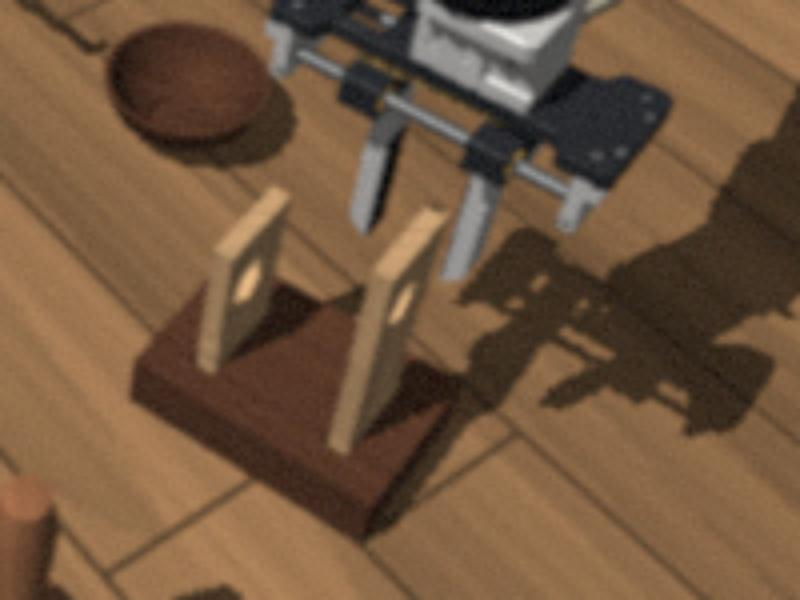

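>>> move_arm --increments '[[[0,0,-1,0,0,0,0.55],[0,0,-1.1,0,0,0,0.55],[0,0,0,0,0,0,0.55],[0,0,0,0,0,0,1],[0,0,0,0,0,0,1],[0,0,0,0,0,0,1],[0,0,0,0,0,0,1],[0,0,0,0,0,0,1]]]'

```text
time_s: 9.18
tool_pos: [0.4961, 0.2831, 0.1672]
orientation: [[0.968, 0.25, 0.001], [0.25, -0.968, -0.0], [0.0, 0.0, -1.0]]
force: [1.3, -0.8, 0.3]
opening: 0.0117
finger_force: 30.0
```

>>> move_arm --increments '[[[0,0,0.7,0,0,0,1],[0,0,1,0,0,0,1],[0,0,1.5,0,0,0,1],[0,0,2,0,0,0,1],[0,0,2.5,0,0,0,1],[0,0,2.5,0,0,0,1],[0,0,2.5,0,0,0,1],[0,0,2.5,0,0,0,1],[0,0,1,0,0,0,1],[0,0,0,0,0,0,1]]]'

```text
time_s: 10.42
tool_pos: [0.4959, 0.2835, 0.3297]
orientation: [[0.968, 0.25, 0.001], [0.25, -0.968, 0.001], [0.001, -0.001, -1.0]]
force: [0.8, -0.1, -1.0]
opening: 0.0117
finger_force: 30.0
```

```bash
cat > pat.py <<'E'
from h import *
s=robot.state();T=s['tool_pos'];print(T,s['orientation'][:,1].round(3),s['opening'])
for c in('scene','top'):
    im,d=snap(c,c+'4.png')
    for r in vision.cut_out(c,'long_pattern_hole')[:1]:
        P=pts(c,d,r['mask']);P=P[(np.abs(P[:,:2]-T[:2])<.06).all(1)]
        if len(P)<20: print(c,'few');continue
        print(c,r['p'],r['extent'],np.round(np.percentile(P,[2,50,98],axis=0),4).tolist())
        vx,vy,x,y=cv2.fitLine(P[:,:2].astype(np.float32),cv2.DIST_HUBER,0,1e-3,1e-3).ravel();print(np.degrees(np.arctan2(vy,vx)))
        x0,y0,w,h=map(int,r['extent'])
        a=im[max(0,y0-50):y0+h+30,max(0,x0-60):x0+w+60,::-1];cv2.imwrite(f'pics/p_{c}.png',cv2.resize(a,None,fx=3,fy=3))
E
python3 pat.py
```

```text
[0.49593532 0.28345762 0.32966543] [ 0.25  -0.968 -0.001] 0.011664674297954354
scene 0.55 [421.5, 174.7, 30.6, 83.2] [[0.4663, 0.2775, 0.1763], [0.5124, 0.2892, 0.273], [0.524, 0.2961, 0.3529]]
10.454828
top few
```

>>> move_arm --increments '[[[0.5,-2,0,0,0,-0.018,1],[0.5,-4,0,0,0,-0.018,1],[0.6,-4,0,0,0,-0.018,1],[0.6,-4,0,0,0,-0.018,1],[0.6,-4,-1.6,0,0,-0.018,1],[0.6,-4,-1.6,0,0,-0.018,1],[0.6,-4,-1.6,0,0,-0.018,1],[0.5,-4,-1.6,0,0,-0.017,1],[0,-2,-1.6,0,0,0,1],[0,0,0,0,0,0,1],[0,0,0,0,0,0,1]]]'

```text
time_s: 12.0
tool_pos: [0.5409, -0.0362, 0.2494]
orientation: [[0.994, 0.11, 0.0], [0.11, -0.994, 0.001], [0.0, -0.001, -1.0]]
force: [0.2, 1.5, -0.2]
opening: 0.0117
finger_force: 30.0
```

```bash
python3 pat.py; python3 -c "
import cv2
a=cv2.imread('pics/scene4.png')[60:230,230:430];cv2.imwrite('pics/s4c.png',cv2.resize(a,None,fx=3.5,fy=3.5))"
```

```text
[ 0.54093401 -0.03615388  0.24938325] [ 0.11  -0.994 -0.001] 0.01171654391638474
scene 0.91 [313.6, 133.8, 22.1, 66.7] [[0.508, -0.0396, 0.0954], [0.547, -0.031, 0.1819], [0.5689, -0.0259, 0.2717]]
5.4715095
```

View pics/s4c.png

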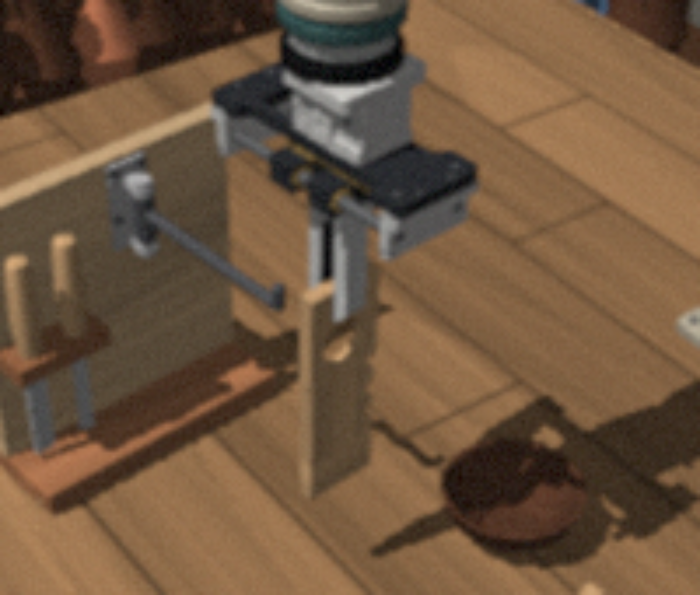

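>>> move_arm --increments '[[[0.1,0,-0.2,0,0,0,1],[0.2,-1.7,0,0,0,0,1],[0.2,-1.7,0,0,0,0,1],[0.2,-1.7,0,0,0,0,1],[0.2,-1.7,0,0,0,0,1],[0.2,-1.7,0,0,0,0,1],[0,0,0,0,0,0,1]]]'

```text
time_s: 13.08
tool_pos: [0.5518, -0.1239, 0.2469]
orientation: [[0.994, 0.106, 0.0], [0.106, -0.994, -0.001], [-0.0, 0.001, -1.0]]
force: [-0.2, -0.6, -0.3]
opening: 0.0116
finger_force: 30.0
```

```bash
python3 pat.py; python3 -c "
import cv2
a=cv2.imread('pics/scene4.png')[60:230,200:400];cv2.imwrite('pics/s5c.png',cv2.resize(a,None,fx=3.5,fy=3.5))"
```

```text
[ 0.55175868 -0.12391949  0.2469174 ] [ 0.106 -0.994  0.001] 0.011556663875729154
scene 0.76 [288.2, 120.4, 22.9, 63.4] [[0.5194, -0.1284, 0.0929], [0.5579, -0.1185, 0.1764], [0.5795, -0.1131, 0.2692]]
4.8397202
```

View pics/s5c.png

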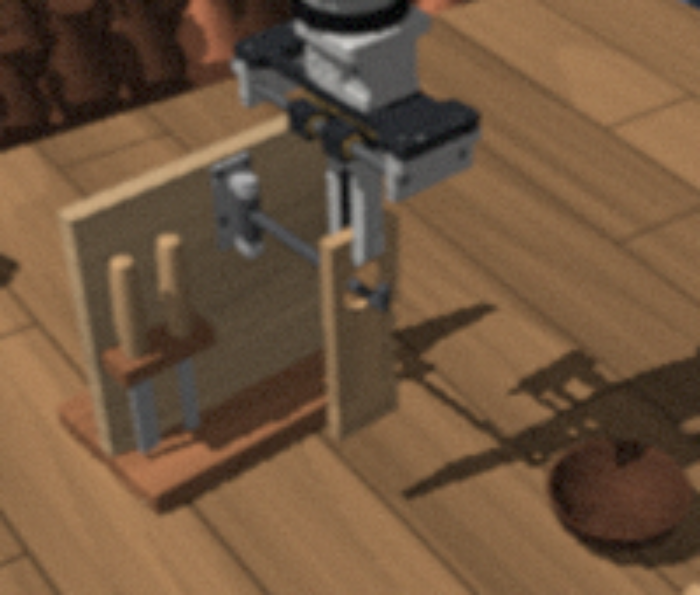

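>>> move_arm --increments '[[[0.2,-1.6,0,0,0,0,1],[0.2,-1.6,0,0,0,0,1],[0.1,-1.6,0,0,0,0,1],[0,0,0,0,0,0,1],[0,0,-0.7,0,0,0,1],[0,0,-0.7,0,0,0,1],[0,0,-0.5,0,0,0,1],[0,0,0,0,0,0,1],[0,0,0,0,0,0,1]]]'

```text
time_s: 14.4
tool_pos: [0.557, -0.1696, 0.2281]
orientation: [[0.994, 0.11, 0.0], [0.11, -0.994, -0.0], [0.0, 0.0, -1.0]]
force: [0.0, 1.0, -0.6]
opening: 0.012
finger_force: 30.0
```

>>> move_arm --increments '[[[0,0,-0.2,0,0,0,1],[0,0,-0.1,0,0,0,1],[0,0,0,0,0,0,1]]]'

```text
time_s: 14.78
tool_pos: [0.5569, -0.1698, 0.2251]
orientation: [[0.994, 0.109, 0.0], [0.109, -0.994, -0.0], [0.0, 0.0, -1.0]]
force: [0.1, -0.6, 0.6]
opening: 0.0118
finger_force: 30.0
```

>>> move_arm --increments '[[[0,0,0,0,0,0,0.84],[0,0,0,0,0,0,0.8],[0,0,0,0,0,0,0.75],[0,0,0,0,0,0,0.7],[0,0,0,0,0,0,0.65],[0,0,0,0,0,0,0.6],[0,0,0,0,0,0,0.55],[0,0,0,0,0,0,0.55]]]'

```text
time_s: 15.78
tool_pos: [0.5568, -0.1697, 0.225]
orientation: [[0.994, 0.11, 0.0], [0.11, -0.994, 0.0], [0.0, 0.0, -1.0]]
force: [-0.2, -0.9, 0.2]
opening: 0.0423
finger_force: 0.0
```

```bash
python3 pat.py; python3 -c "
import cv2
a=cv2.imread('pics/scene4.png')[60:230,200:400];cv2.imwrite('pics/s6c.png',cv2.resize(a,None,fx=3.5,fy=3.5))"
```

```text
[ 0.55682641 -0.16974141  0.22497644] [ 0.11  -0.994  0.   ] 0.042255269582307645
scene 0.97 [278.9, 124.1, 23.3, 57.7] [[0.5238, -0.1731, 0.072], [0.5612, -0.1641, 0.1511], [0.5837, -0.1591, 0.2469]]
6.1299143
```

View pics/s6c.png

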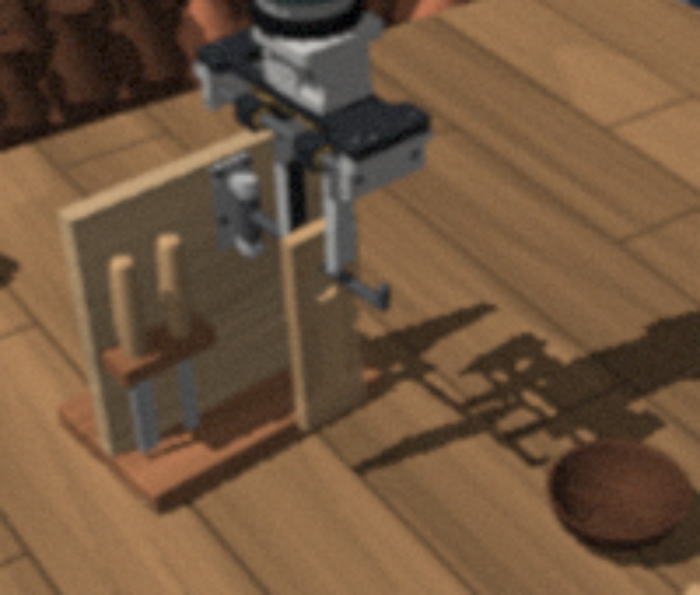

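The pattern hangs on the bar, about crop (320,300), behind the tip at (380,295), with the fingers open and clear on both sides. I'll retreat straight up.

>>> move_arm --increments '[[[0,0,0.7,0,0,0,0.55],[0,0,1,0,0,0,0.55],[0,0,2,0,0,0,0.55],[0,0,3,0,0,0,0.55],[0,0,3,0,0,0,0.55],[-2,2,2,0,0,0,0.55],[-3,3,0,0,0,0,0.55],[-3,3,0,0,0,0,0.55],[0,0,0,0,0,0,0.55],[0,0,0,0,0,0,0.55],[0,0,0,0,0,0,0.55],[0,0,0,0,0,0,0.55]]]'

```text
time_s: 17.48
tool_pos: [0.4773, -0.0904, 0.3418]
orientation: [[0.994, 0.108, -0.0], [0.108, -0.994, -0.0], [-0.0, 0.0, -1.0]]
force: [-0.8, 0.4, -0.5]
opening: 0.0421
finger_force: 0.0
```

```bash
python3 bar.py; python3 -c "
import cv2,numpy as np
a=cv2.imread('pics/scene3.png')[70:330,190:470];b=cv2.imread('pics/top3.png')[70:330,180:540]
cv2.imwrite('pics/fin.png',cv2.resize(np.hstack([a,b]),None,fx=1.25,fy=1.25))"
```

```text
top 480 [ 0.5542 -0.1636  0.2327] [[0.528, -0.187, 0.201], [0.586, -0.124, 0.25]] [-0.027  0.552]
top 43 [ 0.5482 -0.0999  0.2303] [[0.543, -0.11, 0.216], [0.552, -0.095, 0.236]] [-0.146  0.533]
scene 409 [ 0.5542 -0.1644  0.2278] [[0.523, -0.175, 0.199], [0.584, -0.13, 0.249]] [0.13  0.577]
scene 37 [ 0.5469 -0.099   0.2228] [[0.541, -0.108, 0.213], [0.55, -0.093, 0.233]] [-0.307  0.516]
[ 0.47704157 -0.09020013  0.341742  ] [ 1.08817467e-01 -9.94061745e-01  7.25886030e-05]
```

View pics/fin.png

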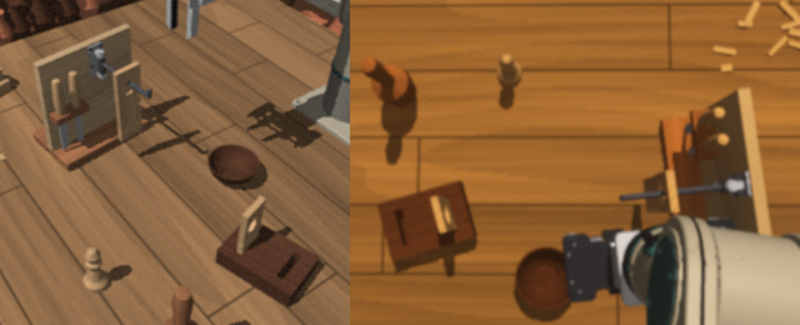

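The long pattern hangs on the squared hook. The tip hasn't moved: (0.548, -0.100) before hanging and now. The short pattern and the other items are in place.

```bash
python3 -c "
from h import *
print(ticket.hand_in())"
```

```text
the job is handed in; nothing more can be done
None
```

The job is handed in at about 17.5 s: the hook stands square at its stop, the long pattern hangs by its hole behind the upturned tip, and the last pictures show the short pattern still in its slot and the chess piece, bowl and mallet where they were.

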